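# Hold the clip of a sugar thermometer open over the rim of a saucepan

### The job

The sugar thermometer is clipped to the rim of the tumbler. Squeeze the wings of its clip, lift it off and bring it down over the rim of the saucepan, clear of the pan's handle: stem upright inside the pan with its tip clear of the bottom, one jaw inside the wall and one outside, both reaching well below the rim. Do not let it bite yet: finish while holding the clip squeezed wide open around the rim, touching the pan nowhere, so that I can still set its height; leave the pan, the tumbler and the other things where they stand.

Things in the scene. Friction and masses are not known exactly. Their poses are not given: they have to be found in the camera images.
- thermometer: Dial thermometer on a steel squeeze clip, loose, 0.07 kg; at the start the clip bites the tumbler's wall, stem inside, wings up. Origin: middle of the clip's hinge pin; z up along the stem, x from the clip towards the stem, y along the pin. Round dial case, 34 mm across, centred at x = +32 mm, from 11 mm below to 4 mm above the origin: fingertips kept 8 mm above the origin clear it.
- wings (a point): Middle between the clip's two wings, 32 mm above the pin: pinch here, along the thermometer's x. The wings (20 mm wide in y, black ribbed pads outside) rise in a V to 46 mm above the pin. Outside width here 37 mm shut, 19 mm squeezed to the stop, where they stand parallel.
- probe_tip (a point): Lower end of the straight 4 mm stem: 32 mm along x from the pin and 115 mm below it.
- tip_inner (a point): Lower end of the jaw on the stem's side (goes inside the pan), 40 mm below the pin. Jaws are 16 mm wide in y and meet only over the lowest 10 mm; above that they bow 8 mm outwards, so a wall can stand up to 32 mm deep between them.
- tip_outer (a point): Lower end of the jaw on the side away from the stem (goes outside the pan).
- jaw_inner (a joint): Opening of the clip's stem-side half, rad: 0 shut, 0.30 at its stop (tips then 27 mm apart). Both halves open equally. A spring shuts it; squeezing to the stop takes about 9 N on each wing at 32 mm above the pin.
- jaw_outer (a joint): The same for the other half.
- saucepan: Steel saucepan with one long handle, loose, 0.78 kg. Origin: centre of the bowl's underside; z up. Bowl 186 mm across, 106 mm high; wall 4 mm, at the rim from 88 to 93 mm off the centre; inner floor 5 mm above the underside. The handle leaves along +y, 26 mm wide, 74 to 99 mm above the underside, to 248 mm from the centre.
- pan_mouth (a point): Centre of the saucepan's mouth, at rim height. (Over the back half of the hob hangs a microwave, its underside about 0.46 m up and its front about 0.6 m ahead of the robot's axis: swing round to the other side closer in.)
- tumbler: Yellow plastic tumbler, loose, 0.12 kg, 84 mm across the rim, 146 mm high, tapered, wall 3 mm. Origin: centre of its underside; z up. The thermometer is clipped to the wall on its -x side, the hinge pin about 26 mm above the rim.
- tumbler_mouth (a point): Centre of the tumbler's mouth, at rim height.
- sugar_jar: Glass jar of sugar with a grey lid, 66 x 94 mm, a bystander behind the work. Origin: centre of its underside.
- salt_shaker: Salt shaker, 44 x 90 mm, a bystander behind the work. Origin: centre of its underside.
There are look-alikes about, which are no part of the job. There is more than one size of the tumbler; the job needs the larger.

How it is judged:
On the way:
1. the thermometer is held in the fingers with its stem lifted clear above the tumbler (height (world z) of probe_tip above 0.148 m and contact force between the fingers and thermometer above 2 N), for 0.1 s.
At the end, for the whole second after the job is handed in: Clip held open (both halves past 0.22 rad), jaw tips 6 mm or more below the pan's rim on either side of its wall, stem upright (0.25 rad) inside, tip 2 mm or more off the floor, still, under 0.5 N on the pan; pan within 25 mm, tumbler within 40 mm of their places, upright (value of joint each of jaw_inner, jaw_outer above 0.22 rad and contact force between the fingers and thermometer above 3 N and contact force between thermometer and saucepan below 0.5 N and horizontal distance between tip_inner and pan_mouth below 0.087 m and horizontal distance between tip_outer and pan_mouth between 0.094 and 0.115 m and horizontal distance between probe_tip and pan_mouth below 0.08 m and z of each of tip_inner, tip_outer in the frame of saucepan below 0.1 m and z of probe_tip in the frame of saucepan above 0.007 m and angle between thermometer's own z axis and vertical below 0.25 rad and linear speed of thermometer below 0.02 m/s and angle between tumbler's own z axis and vertical below 0.15 rad and angle between saucepan's own z axis and vertical below 0.1 rad and distance of tumbler from where it was at the start of the episode below 0.04 m and distance of saucepan from where it was at the start of the episode below 0.025 m); the arm keeps its last pose, push and grip.
It fails at once if the saucepan is shoved or tipped (distance of saucepan from where it was at the start of the episode above 0.04 m or angle between saucepan's own z axis and vertical above 0.2 rad).
It fails at once if the tumbler is knocked over or carried off (distance of tumbler from where it was at the start of the episode above 0.07 m or angle between tumbler's own z axis and vertical above 0.5 rad).
It fails at once if a bystander is disturbed (distance of any of sugar_jar, salt_shaker from where it was at the start of the episode above 0.02 m).
It also fails if it takes over 38 s, if anything falls off the work surface, if the arm or the gripper's body presses on something with over 40 N, if the wrist force passes 120 N, or if a joint passes its speed limit or range.

### The arm

A 7-joint arm with a two-finger parallel gripper is mounted at the origin on a cart in front of the work surface, level with it; the furniture and walls round the work are solid. World frame = base frame: x ahead of the robot, y to its left, z up, the work surface at z = 0. Lengths are in m, angles in rad, forces in N, time in s.
With the tool pointing down it reaches from about 0.4 to 0.85 m from the base axis. Payload 10.4 kg.
Tool frame: the origin (TCP) lies midway between the tips of the shut fingers; the grasp point (between the pads) lies manip.grip_depth behind it (manip.grip_depth is the distance from the TCP to the grasp point, in m); z points along the fingers, x is the direction in which the jaws open and shut, and the axes are right-handed (so a half turn about z gives the same grasp; the last joint's range is limited). The gripper opens to 85 mm and grips with 20 to 120 N. Pads are 22 mm wide; open, the fingers measure 114 mm over their backs; the gripper's body (76 mm by 85 mm) begins 54 mm behind the grasp point. The pads swing forward as they close: fully open they stand 13 mm farther back than shut.
Start: joints at [-1.259, 0.332, -0.065, 1.46, 0.022, 1.35, -0.088], TCP at [0.205, 0.59, 0.231] pointing down, gripper open.
Joint ranges: [-2.6, 2.6], [-0.5, 2.12], [-1.47, 1.34], [0.16, 2.42], [-1.27, 4.41], [0.06, 2.06], [-2.6, 2.6]. Speed limits (rad/s): [2.22, 2.22, 2.79, 2.79, 3.14, 3.14, 3.14].

### API

Orientations are given as a unit quaternion [x, y, z, w].
In Python, from workcell import manip gives the robot as it stands. The module is installed in compiled form; this text tells all that it offers.
- The arm moves only by the tool send_rows, never from a script. Its argument "steps" is a list of rows, each a list of 2 entries, a list of its own where there are three numbers: the shift along the tool's x, y, z in m, then the turn about the tool's z in rad. In form: [[[x, y, z], spin], ...]. A call has exactly 8 rows; each row is the pose to reach, as a shift and turn from the pose commanded when the call began, along the tool's axes at that moment; what a row does not reach only later rows make up. A row lasts 1/8 s, in which the tool goes at most 62.5 mm and 10.7 degrees, less where a joint would pass 70% of its speed; a pose out of reach is approached as far as the arm can. A call with a gripper value outside its range is refused whole. "hand" is the opening, from 0 (shut) to 1 (fully open), set as the call begins (left out, the last holds). The fingers move at their own pace and stop on an object; "force" is the grip in N (left out, the last holds). Time passes only in rows, so rows that repeat a pose let the fingers close, or fill a call up. It gives the time, the measured TCP pose, the force and the opening at its end, in the units of the state.
- manip.get_obs(): the state, without advancing time (a new reading comes with each control period).
- manip.camera(name): name is "scene" or "top" or "wrist"; returns (picture, depth): 480x640x3 uint8, red, green, blue; 480x640 float32, m along the optical axis (not along the pixel's ray), 0 where there is no reading.
- manip.camera_info(name): a dict with "intrinsics" (3x3 intrinsics, pixels), "pose" (4x4, takes a point from camera to world coordinates); the wrist camera has in their place "T_tool_cam" (4x4, takes a point from camera to tool coordinates, whose origin is the TCP and whose axes are the tool frame's). Camera axes: x right, y up, looking along -z (the intrinsics and any distortion apply to the point x, -y, -z); pixel columns grow to the right and rows downward; lengths in m; the calibration is good to about 2 mm. A picture is of the moment at which its call begins: read the wrist's pose just before it. camera_info takes no time and is no camera call.
- manip.hand_in(): hands the job in, once; it reports no verdict.
The state is a dict: "clock": time; "joint_pos": joint angles; "joint_velocities": joint speeds; "tau": joint torques, N m; "position": TCP position; "ee_rot": TCP orientation; "ft_force": force on the tool from outside, world axes, zero at the start; "torque": the same for the moment, N m; "grip_width": opening from 0.0 (shut) to 1.0 (fully open).
Only numpy, scipy, OpenCV 4.12 (cv2) and the standard library are available. Lean on these libraries where they do the work, as an engineer would, in place of code of your own. Each camera call takes 0.05 s, during which the arm holds its last target.

## Working session

There is one attempt and no reset: what is moved stays moved. The work goes in short steps, Python scripts to look and compute and a tool call to move; the robot and the scene stay as the last step left them, time stands still between calls to the robot, and variables do not carry over. Pictures are saved under pics/ and viewed, and the job is handed in when it is done.

Besides the shell and the picture viewer there is one more tool, called after "Request:" as name([rows], argument=value, ...), one row to a line, values as JSON. send_rows: Moves the arm, as the interface text tells. Its arguments: {"type":"object","properties":{"steps":{"type":"array"},"hand":{"type":"number"},"force":{"type":"number"}},"required":["steps"]}

```bash
mkdir -p pics
cat > h.py <<'E'
import numpy as np, cv2
from workcell import manip
def shot(n,tag):
    o=manip.get_obs(); im,d=manip.camera(n); ci=manip.camera_info(n)
    np.savez(f'pics/{tag}.npz',im=im,d=d,pos=o['position'],rot=o['ee_rot'])
    cv2.imwrite(f'pics/{tag}.png',im[:,:,::-1]); return im,d,ci,o
def pts(d,ci,T):
    K=np.array(ci['intrinsics']); v,u=np.mgrid[0:d.shape[0],0:d.shape[1]]
    x=(u-K[0,2])/K[0,0]*d; y=(v-K[1,2])/K[1,1]*d
    P=np.stack([x,-y,-d,np.ones_like(d)],-1)
    W=(P@np.array(T).T)[...,:3]; W[d<=0]=np.nan
    return W
E
python3 - <<'E'
from h import *
for n in ['scene','top','wrist']:
    im,d,ci,o=shot(n,n+'0'); print(n,{k:np.round(np.array(v),3).tolist() if not isinstance(v,(str,dict)) else v for k,v in ci.items()})
print(o, manip.grip_depth)
E
```

```text
scene {'intrinsics': [[522.313, 0.0, 326.926], [0.0, 522.313, 250.986], [0.0, 0.0, 1.0]], 'pose': [[0.666, 0.396, -0.632, -0.076], [-0.745, 0.339, -0.574, -0.626], [-0.013, 0.853, 0.521, 0.688], [0.0, 0.0, 0.0, 1.0]]}
top {'intrinsics': [[544.963, 0.0, 318.483], [0.0, 544.963, 242.183], [0.0, 0.0, 1.0]], 'pose': [[-0.006, 0.984, -0.18, 0.425], [-1.0, -0.004, 0.01, 0.007], [0.01, 0.18, 0.984, 1.131], [0.0, 0.0, 0.0, 1.0]]}
wrist {'intrinsics': [[366.21, 0.0, 320.249], [0.0, 366.21, 235.874], [0.0, 0.0, 1.0]], 'T_tool_cam': [[1.0, 0.001, -0.0, -0.001], [0.001, -0.946, -0.324, -0.084], [-0.001, 0.324, -0.946, -0.142], [0.0, 0.0, 0.0, 1.0]]}
{'clock': 0.1, 'joint_pos': array([-1.25856478,  0.33281515, -0.06467986,  1.46085779,  0.02161224,
        1.34989285, -0.08849852]), 'joint_velocities': array([ 0.00014655, -0.00077421, -0.00146857, -0.00122644,  0.00042947,
        0.00101823, -0.00103247]), 'tau': array([ 1.70875792e-03, -6.26739979e+01,  4.92280663e-02, -3.92431784e+01,
        1.63084612e-02,  6.96478135e-03, -3.26776285e-05]), 'position': array([0.20528969, 0.58996973, 0.23059118]), 'ee_rot': array([ 8.15047674e-01,  5.79393547e-01, -4.97714781e-04,  4.00339921e-04]), 'ft_force': array([0.98805171, 0.75220105, 0.10670569]), 'torque': array([-0.03289763, -0.06848657, -0.07650475]), 'grip_width': 0.9998215940933868} 0.0187
```

View pics/scene0.png

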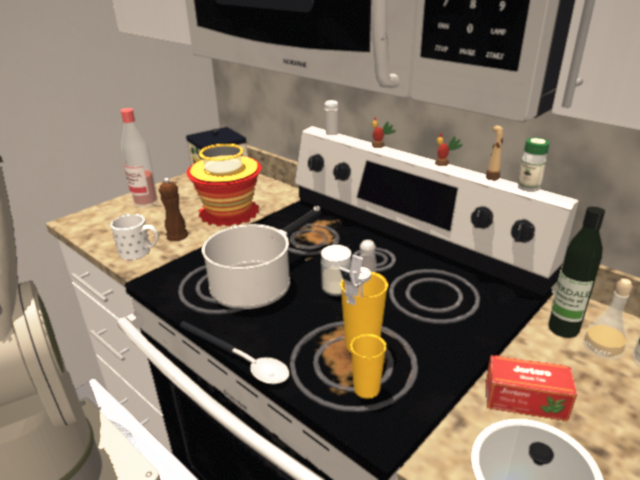

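View pics/top0.png

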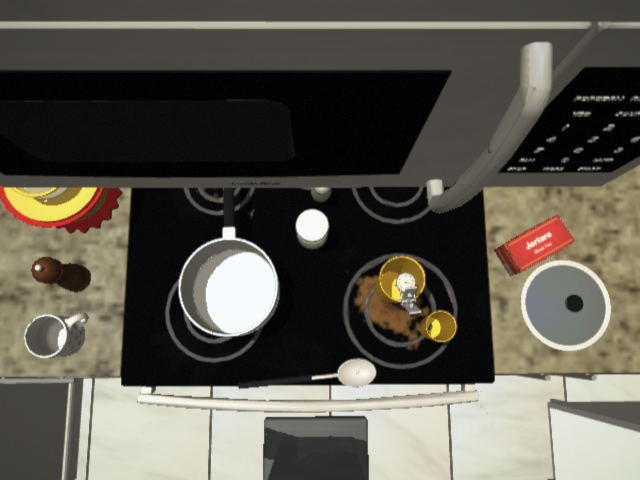

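View pics/wrist0.png

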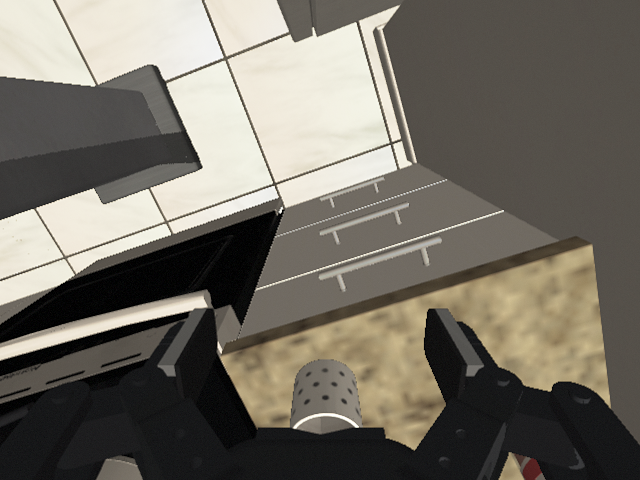

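Top view: the candidates for the tumbler are the large one at (402,280) and the small one at (441,326). For the pan, the steel saucepan with the handle is at (229,287), and there is an enamel bowl at (565,305). The clip with its dial is at (408,290). I choose the large tumbler and the saucepan, and will crop in and measure.

```bash
cat > m.py <<'E'
from h import *
z=np.load('pics/top0.npz'); im=z['im'];d=z['d']
ci=manip.camera_info('top'); W=pts(d,ci,ci['pose'])
cv2.imwrite('pics/crop_top.png',cv2.resize(im[230:350,350:480,::-1],None,fx=6,fy=5,interpolation=cv2.INTER_CUBIC)[:600,:800])
zs=np.load('pics/scene0.npz');cs=manip.camera_info('scene');S=pts(zs['d'],cs,cs['pose'])
cv2.imwrite('pics/crop_sc.png',cv2.resize(zs['im'][230:410,300:420,::-1],None,fx=5,fy=3.3)[:600])
cv2.imwrite('pics/crop_sc2.png',cv2.resize(zs['im'][230:330,320:420,::-1],None,fx=6,fy=6,interpolation=cv2.INTER_CUBIC)[:600])
def circ(P):
    A=np.c_[2*P[:,0],2*P[:,1],np.ones(len(P))];b=(P[:,:2]**2).sum(1)
    for _ in range(4):
        s,_r,_,_=np.linalg.lstsq(A,b,rcond=None); r=np.sqrt(s[2]+s[0]**2+s[1]**2)
        e=abs(np.hypot(P[:,0]-s[0],P[:,1]-s[1])-r); k=e<max(0.003,np.median(e)*2); P=P[k];A=A[k];b=b[k]
    return s[:2],r,len(P),P[:,2].mean()
for nm,(u0,u1,v0,v1),zl,zh in [('pan',(170,290,225,345),.095,.115),('tumb',(370,435,245,315),.138,.152)]:
    w=W[v0:v1,u0:u1].reshape(-1,3); q=w[(w[:,2]>zl)&(w[:,2]<zh)]
    print(nm,len(q),circ(q), np.percentile(w[:,2][~np.isnan(w[:,2])],[1,50,99]))
w=S[200:310,195:295].reshape(-1,3);q=w[(w[:,2]>.1)&(w[:,2]<.112)];print('pan sc',circ(q))
w=S[260:310,335:395].reshape(-1,3);q=w[(w[:,2]>.14)&(w[:,2]<.15)];print('tumb sc',circ(q),len(q))
# things above 0.15
for nm,V,m in [('top',W,(370,445,245,330)),('sc',S,(335,395,240,320))]:
    w=V[m[2]:m[3],m[0]:m[1]]; k=(w[...,2]>.152)&(w[...,2]<.3); q=w[k]; print(nm,len(q)); 
    for a,b in [(.152,.165),(.165,.18),(.18,.195),(.195,.205),(.205,.23)]:
        r=q[(q[:,2]>a)&(q[:,2]<b)]
        if len(r): print(a,b,len(r),r.mean(0).round(4),r.min(0).round(3),r.max(0).round(3), np.linalg.eigh(np.cov(r[:,:2].T))[1][:,1] if len(r)>2 else '')
E
python3 m.py
```

```text
pan 892 (array([0.52920418, 0.16664415]), np.float64(0.09022873783820863), 876, np.float64(0.10527148678284547)) [-0.00381579  0.00466857  0.10824214]
tumb 275 (array([ 0.53725159, -0.15465027]), np.float64(0.040209601351606256), 256, np.float64(0.14478340261873196)) [-0.00348468  0.00427509  0.21337248]
pan sc (array([0.53078521, 0.1674223 ]), np.float64(0.0900088471033818), 587, np.float64(0.10504168652144442))
tumb sc (array([ 0.53782505, -0.15498485]), np.float64(0.0401379028218895), 220, np.float64(0.14472884920236592)) 262
top 574
0.152 0.165 5 [ 0.4939 -0.1534  0.1588] [ 0.485 -0.155  0.154] [ 0.507 -0.152  0.164] [-0.99359028 -0.11304137]
0.165 0.18 354 [ 0.5197 -0.156   0.1754] [ 0.486 -0.173  0.166] [ 0.544 -0.14   0.18 ] [-0.99521361 -0.09772339]
0.18 0.195 81 [ 0.4963 -0.1593  0.1888] [ 0.48  -0.173  0.18 ] [ 0.536 -0.146  0.195] [-0.98379284 -0.17930883]
0.195 0.205 46 [ 0.4932 -0.1606  0.2   ] [ 0.477 -0.171  0.195] [ 0.511 -0.149  0.205] [-0.99191266 -0.1269223 ]
0.205 0.23 88 [ 0.4942 -0.16    0.2126] [ 0.47  -0.173  0.205] [ 0.517 -0.148  0.218] [-0.99386403 -0.1106087 ]
sc 689
0.152 0.165 78 [ 0.4967 -0.1613  0.1578] [ 0.484 -0.169  0.152] [ 0.531 -0.152  0.165] [-0.99964878 -0.02650136]
0.165 0.18 255 [ 0.5142 -0.1635  0.1745] [ 0.485 -0.173  0.165] [ 0.547 -0.147  0.18 ] [-0.99999811  0.00194416]
0.18 0.195 128 [ 0.4978 -0.1607  0.1884] [ 0.479 -0.171  0.18 ] [ 0.512 -0.149  0.195] [-0.98163192 -0.19078463]
0.195 0.205 91 [ 0.498  -0.1601  0.1998] [ 0.476 -0.172  0.195] [ 0.513 -0.148  0.205] [-0.98803591 -0.15422398]
0.205 0.23 137 [ 0.4988 -0.1602  0.2113] [ 0.471 -0.173  0.205] [ 0.519 -0.148  0.218] [-0.99143571 -0.1305957 ]
```

View pics/crop_sc2.png

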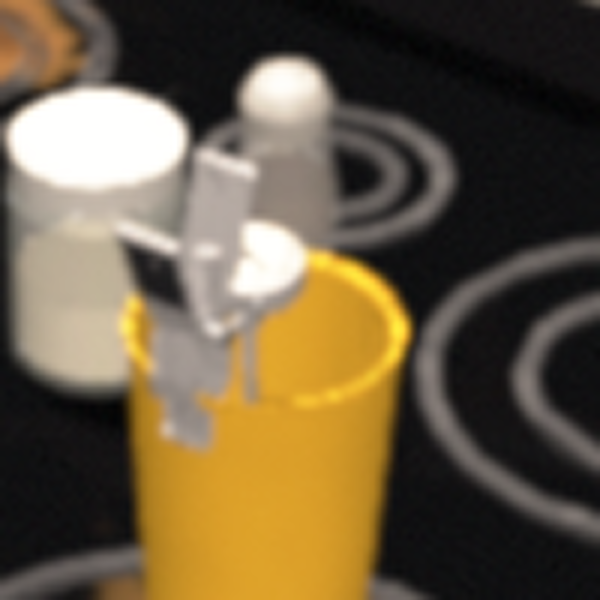

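View pics/crop_top.png

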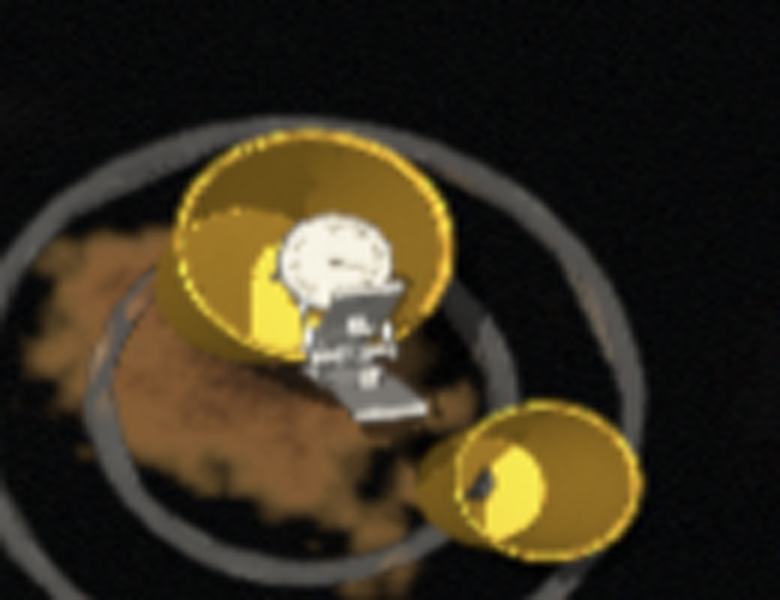

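```bash
cat >> m.py <<'E'
print('---')
P=[]
for V,m in [(W,(370,445,245,330)),(S,(335,395,240,320))]:
    w=V[m[2]:m[3],m[0]:m[1]].reshape(-1,3); P.append(w[(w[:,2]>.203)&(w[:,2]<.25)])
for q in P+[np.vstack(P)]:
    print('rect',cv2.minAreaRect(np.float32(q[:,:2])*1000), q[:,2].max())
# dial
for V,m in [(W,(370,445,245,330)),(S,(335,395,240,320))]:
    w=V[m[2]:m[3],m[0]:m[1]].reshape(-1,3); q=w[(w[:,2]>.160)&(w[:,2]<.182)&(w[:,0]>.512)]
    print('dial',cv2.minEnclosingCircle(np.float32(q[:,:2])*1000), q[:,2].max())
# pan handle
w=W[180:240,200:260].reshape(-1,3);q=w[(w[:,2]>.08)&(w[:,2]<.11)&(w[:,0]>.64)];print('handle',len(q),q.mean(0),q.max(0))
E
python3 m.py | sed -n '/---/,$p'
```

```text
---
rect ((493.5113525390625, -160.68870544433594), (44.651920318603516, 19.8174991607666), 7.653578281402588) 0.21753060632121657
rect ((494.7841796875, -160.43743896484375), (46.28501892089844, 19.86662483215332), 7.729913711547852) 0.21828532967812836
rect ((494.5510559082031, -160.5079345703125), (46.76600646972656, 19.943675994873047), 7.729912757873535) 0.21828532967812836
dial ((527.0974731445312, -156.23715209960938), 17.408723831176758) 0.18184183444598412
dial ((529.7741088867188, -159.4554443359375), 19.966693878173828) 0.17980146441967437
handle 481 [0.68197964 0.17148976 0.09131428] [0.72552567 0.18386034 0.09985016]
```

The crops show the clip on the large tumbler, with its wings at scene crop (120–250,150–300). The measured circles match the given sizes (pan r 90 mm, tumbler rim r about 40–42 mm).

- **Pin:** about (0.4946, -0.1605, 0.172), yaw 7.7°. The dial sits where the description predicts.
- **Pan:** centre about (0.530, 0.167), with the handle along world +x.
- **Placing:** on the rim's near side, with the yaw unchanged.

```bash
cat > plan.py <<'E'
from h import *
from scipy.spatial.transform import Rotation as R
def plan(wps,yaw=None):
    o=manip.get_obs(); Rt=R.from_quat(o['ee_rot']).as_matrix(); print('t',o['clock'],'pos',o['position'].round(4),'yaw',np.degrees(np.arctan2(Rt[1,0],Rt[0,0])).round(2),'tilt',Rt[:,2].round(4),'w',o['grip_width'],'f',o['ft_force'].round(2))
    for w in wps: print(w,(Rt.T@(np.array(w)-o['position'])).round(4))
E
python3 -c "
from plan import *
plan([(.40,.35,.27),(.47,.22,.29),(.50,.1,.29),(.4946,-.1605,.27)])"
```

```text
t 0.15 pos [0.2053 0.59   0.2307] yaw 70.82 tilt [-3.e-04 -1.e-03 -1.e+00] w 0.9978626961738675 f [0.27 0.27 0.09]
(0.4, 0.35, 0.27) [-0.1628  0.2628 -0.0391]
(0.47, 0.22, 0.29) [-0.2626  0.3716 -0.059 ]
(0.5, 0.1, 0.29) [-0.3661  0.4394 -0.0589]
(0.4946, -0.1605, 0.27) [-0.6138  0.5199 -0.0386]
```

Request:
send_rows([
  [[-0.03, 0.048, -0.02], 0.1],
  [[-0.06, 0.096, -0.035], 0.2],
  [[-0.09, 0.145, -0.04], 0.35],
  [[-0.125, 0.195, -0.045], 0.5],
  [[-0.16, 0.245, -0.05], 0.65],
  [[-0.195, 0.29, -0.055], 0.8],
  [[-0.23, 0.335, -0.06], 0.95],
  [[-0.263, 0.372, -0.06], 1.1],
], hand=1, force=20)

```text
clock: 1.15
position: [0.4713, 0.2176, 0.2916]
ee_rot: [0.998, 0.065, 0.0, -0.0]
ft_force: [1.2, 1.1, -0.9]
grip_width: 0.999
```

```bash
python3 -c "
from plan import *
plan([(.50,.1,.29),(.4946,-.1605,.265)])"
```

```text
t 1.15 pos [0.4713 0.2176 0.2916] yaw 7.45 tilt [ 5.e-04  4.e-04 -1.e+00] w 0.9993514958171311 f [ 1.17  1.07 -0.86]
(0.5, 0.1, 0.29) [0.0132 0.1203 0.0016]
(0.4946, -0.1605, 0.265) [-0.026   0.3779  0.0265]
```

Request:
send_rows([
  [[0, 0.055, 0], 0],
  [[0, 0.11, 0], 0],
  [[0, 0.165, 0], 0],
  [[-0.01, 0.22, 0], 0],
  [[-0.015, 0.275, 0.01], 0],
  [[-0.02, 0.33, 0.02], 0],
  [[-0.026, 0.378, 0.0265], 0],
  [[-0.026, 0.378, 0.0265], -0.004],
])

```text
clock: 2.15
position: [0.4945, -0.1626, 0.2643]
ee_rot: [0.998, 0.067, -0.001, 0.001]
ft_force: [-0.2, 1.2, -0.2]
grip_width: 1.002
```

```bash
python3 -c "
from plan import *
plan([(.4946,-.1605,.185)])
im,d,ci,o=shot('wrist','w1')
T=np.eye(4);T[:3,:3]=R.from_quat(o['ee_rot']).as_matrix();T[:3,3]=o['position']
V=pts(d,ci,T@np.array(ci['T_tool_cam']))
q=V.reshape(-1,3);k=(q[:,2]>.203)&(q[:,2]<.224)&(np.hypot(q[:,0]-.495,q[:,1]+.16)<.035);q=q[k]
print(len(q),cv2.minAreaRect(np.float32(q[:,:2])*1000),q[:,2].max())
"
```

```text
t 2.15 pos [ 0.4945 -0.1626  0.2643] yaw 7.64 tilt [-0.001  -0.0011 -1.    ] w 1.0017096036954891 f [-0.16  1.15 -0.18]
(0.4946, -0.1605, 0.185) [ 0.0005 -0.0021  0.0793]
778 ((494.04180908203125, -160.33470153808594), (45.026344299316406, 20.289745330810547), 7.188828945159912) 0.21624952714300336
```

View pics/w1.png

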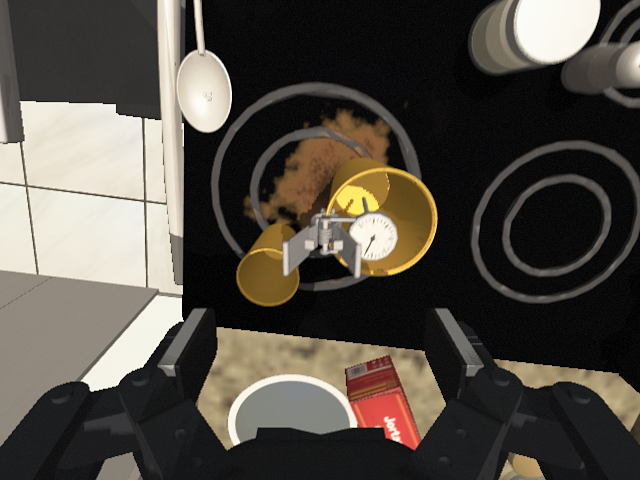

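The wrist view agrees: wings centred at (322,245), giving (0.494, -0.160) at yaw 7.2–7.7°. Descending.

Request:
send_rows([
  [[0, -0.001, 0.02], 0],
  [[0, -0.001, 0.04], 0],
  [[0, -0.001, 0.055], 0],
  [[0, -0.001, 0.068], 0],
  [[0, -0.001, 0.076], 0],
  [[0, -0.001, 0.079], 0],
  [[0, -0.001, 0.079], 0],
  [[0, -0.001, 0.079], 0],
])

```text
clock: 3.2
position: [0.4959, -0.1574, 0.1862]
ee_rot: [0.998, 0.07, 0.0, -0.0]
ft_force: [0.2, -0.7, -0.2]
grip_width: 0.998
```

```bash
python3 -c "
from plan import *
plan([(.4944,-.1604,.185)])"
```

```text
t 3.2 pos [ 0.4959 -0.1574  0.1862] yaw 8.01 tilt [ 7.e-04  1.e-04 -1.e+00] w 0.9982404319860233 f [ 0.25 -0.7  -0.19]
(0.4944, -0.1604, 0.185) [-0.0019  0.0027  0.0012]
```

Request:
send_rows([
  [[-0.0015, 0.0025, 0.001], 0],
  [[-0.0015, 0.0025, 0.001], 0],
  [[-0.0015, 0.0025, 0.001], 0],
  [[-0.0015, 0.0025, 0.001], 0],
  [[-0.0015, 0.0025, 0.001], 0],
  [[-0.0015, 0.0025, 0.001], 0],
  [[-0.0015, 0.0025, 0.001], 0],
  [[-0.0015, 0.0025, 0.001], 0],
], hand=0.5)

```text
clock: 4.2
position: [0.4945, -0.16, 0.1848]
ee_rot: [0.998, 0.07, 0.0, -0.0]
ft_force: [-1.2, -0.6, -0.3]
grip_width: 0.502
```

```bash
python3 -c "
from plan import *
plan([(.4944,-.1604,.185)])
print(manip.get_obs()['joint_pos'].round(3))
im,d,ci,o=shot('wrist','w2')
T=np.eye(4);T[:3,:3]=R.from_quat(o['ee_rot']).as_matrix();T[:3,3]=o['position']
shot('scene','s2')
"
```

```text
t 4.2 pos [ 0.4945 -0.16    0.1848] yaw 8.02 tilt [ 0.e+00  1.e-04 -1.e+00] w 0.5018881632246917 f [-1.23 -0.59 -0.26]
(0.4944, -0.1604, 0.185) [-0.0002  0.0004 -0.0002]
[-0.412  0.142  0.699  1.832 -0.098  1.202  0.457]
```

View pics/w2.png

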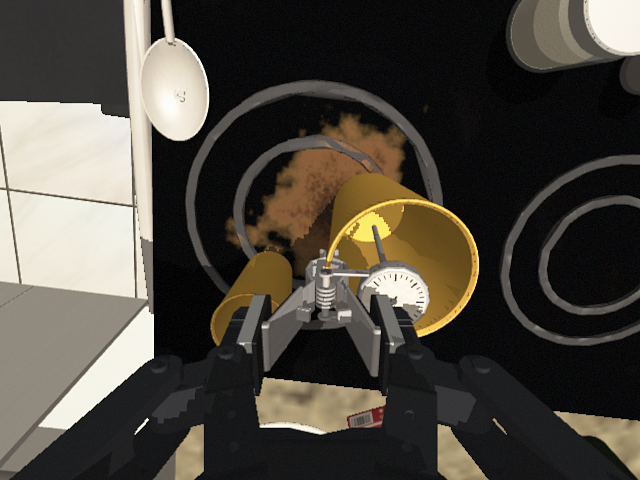

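View pics/s2.png

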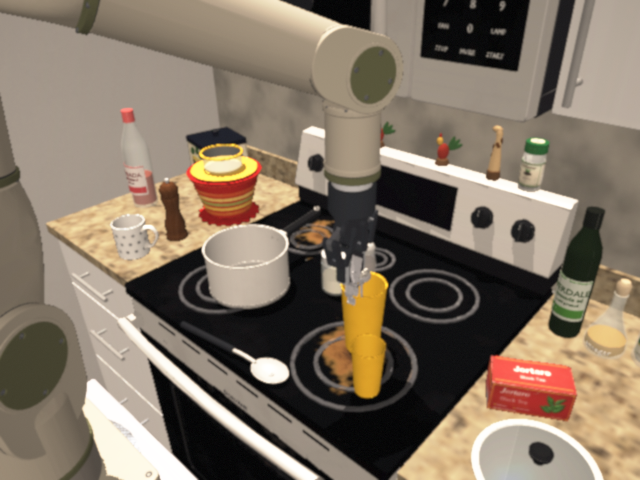

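The fingers straddle both wings evenly (pads at columns 262 and 385, wings between them). Next I squeeze.

Request:
send_rows([
  [[0, 0, 0], 0],
  [[0, 0, 0], 0],
  [[0, 0, 0], 0],
  [[0, 0, 0], 0],
  [[0, 0, 0], 0],
  [[0, 0, 0], 0],
  [[0, 0, 0], 0],
  [[0, 0, 0], 0],
], hand=0, force=35)

```text
clock: 5.3
position: [0.4945, -0.16, 0.1848]
ee_rot: [0.998, 0.07, 0.0, -0.0]
ft_force: [0.7, 0.4, -0.4]
grip_width: 0.202
```

```bash
python3 -c "
from plan import *
plan([(.4944,-.1604,.185)])
shot('wrist','w3')
"
```

```text
t 5.3 pos [ 0.4945 -0.16    0.1848] yaw 8.02 tilt [ 0.e+00  1.e-04 -1.e+00] w 0.2018157008841813 f [ 0.73  0.38 -0.39]
(0.4944, -0.1604, 0.185) [-0.0002  0.0004 -0.0002]
```

View pics/w3.png

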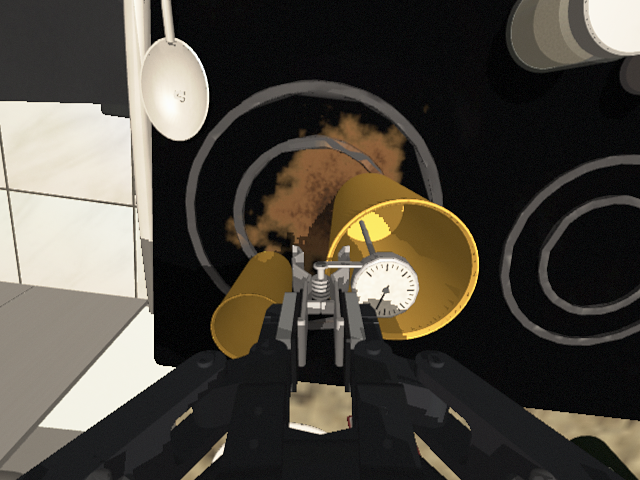

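The clip is squeezed to its stop (opening 0.20, about 17 mm) and the jaws have spread on both sides of the tumbler wall. Lifting straight up.

Request:
send_rows([
  [[0, 0, -0.008], 0],
  [[0, 0, -0.02], 0],
  [[0, 0, -0.035], 0],
  [[0, 0, -0.055], 0],
  [[0, 0, -0.08], 0],
  [[0, 0, -0.105], 0],
  [[0, 0, -0.125], 0],
  [[0, 0, -0.13], 0],
])

```text
clock: 6.35
position: [0.495, -0.1603, 0.3166]
ee_rot: [0.998, 0.07, 0.001, 0.0]
ft_force: [-0.4, -0.3, -0.1]
grip_width: 0.202
```

```bash
python3 -c "
from plan import *
plan([(.4944,-.1604,.185)])
shot('wrist','w4');im,d,ci,o=shot('scene','s4')
cv2.imwrite('pics/s4c.png',cv2.resize(im[180:410,280:440,::-1],None,fx=3,fy=2.6))
"
```

```text
t 6.35 pos [ 0.495  -0.1603  0.3166] yaw 8.01 tilt [ 0.0027  0.     -1.    ] w 0.20162948238965478 f [-0.41 -0.31 -0.12]
(0.4944, -0.1604, 0.185) [-9.000e-04 -1.000e-04  1.316e-01]
```

View pics/w4.png

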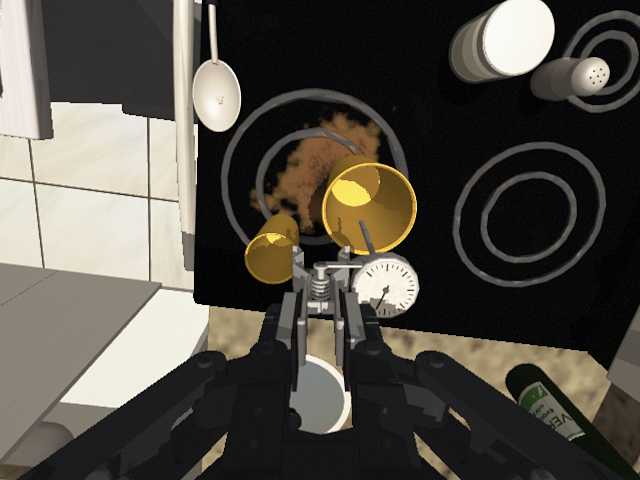

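View pics/s4c.png

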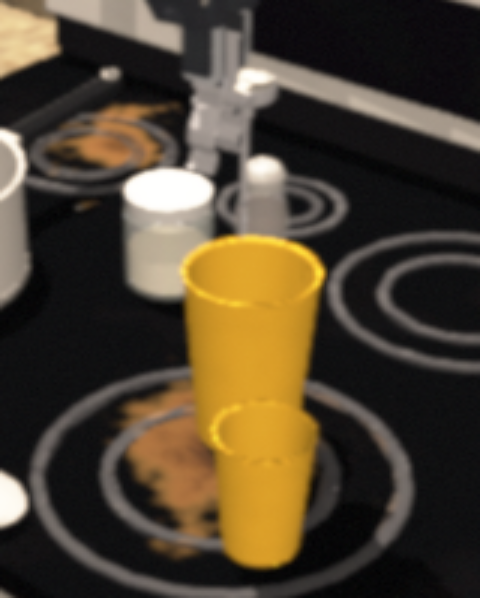

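The scene shows the stem clear above the tumbler, which still stands in place. Next I measure the thermometer in the tool frame, using the dial and the wings.

```bash
cat > tt.py <<'E'
from plan import *
import sys
def dial(tag):
    z=np.load(f'pics/{tag}.npz');ci=manip.camera_info('wrist');T=np.array(ci['T_tool_cam'])
    V=pts(z['d'],ci,T)
    im=z['im'].astype(int); w=(im.min(2)>185)&(im.max(2)-im.min(2)<40)
    sub=np.zeros_like(w);sub[250:330,345:425]=1
    w=(w&sub).astype(np.uint8)
    n,l,s,c=cv2.connectedComponentsWithStats(w); i=1+s[1:,4].argmax(); m=l==i
    q=V[m&(V[...,2]<.1)]; med=np.median(q,0); q=q[abs(q[:,2]-med[2])<.006]
    c,r=cv2.minEnclosingCircle(np.float32(q[:,:2])*1000); A=np.c_[q[:,:2],np.ones(len(q))]
    pl=np.linalg.lstsq(A,q[:,2],rcond=None)[0]
    print(tag,len(q),'dial centre tool mm',np.round(c,1),'r',round(r,1),'z',med[2].round(4),'slope',pl.round(3), s[i])
if __name__=='__main__':
    for t in sys.argv[1:]: dial(t)
E
python3 tt.py w3 w4
python3 - <<'E'
from plan import *
# jaws & stem from scene view
z=np.load('pics/s4.npz');cs=manip.camera_info('scene');S=pts(z['d'],cs,cs['pose'])
Rt=R.from_quat(z['rot']).as_matrix()
q=(S-z['pos'])@Rt  # tool coords
k=(abs(q[...,0])<.08)&(abs(q[...,1])<.03)&(q[...,2]>.0)&(q[...,2]<.14)
for a in np.arange(0,.14,.01):
    r=q[k&(q[...,2]>=a)&(q[...,2]<a+.01)]
    if len(r): print(a.round(3),len(r),(np.sort(r[:,0])*1000).round(0)[::max(1,len(r)//12)],(r[:,1].min()*1000).round(1),(r[:,1].max()*1000).round(1))
E
```

```text
w3 2147 dial centre tool mm [32.  -0.2] r 16.4 z 0.0203 slope [-0.001 -0.01   0.02 ] [ 353  259   66   51 2157]
w4 2116 dial centre tool mm [32.  -0.4] r 16.2 z 0.0204 slope [-0.003 -0.006  0.02 ] [ 354  259   65   50 2129]
0.0 69 [-10.  -8.  -8.  -7.  -7.  -7.  -7.  -6.  -6.  -5.   6.   6.   7.   7.] -10.2 10.2
0.01 201 [-9. -7. -6. -5.  3.  6. 19. 25. 28. 32. 36. 40. 44.] -11.8 16.8
0.02 137 [-14. -12. -11. -10.  -9.  -8.  -5.   1.  12.  17.  22.  26.  32.] -12.0 16.7
0.03 89 [-18. -16. -15. -15. -14. -14. -14. -13.  13.  14.  14.  15.  32.] -8.4 7.7
0.04 103 [-16. -14. -13. -12. -10.  10.  11.  12.  13.  14.  15.  29.  31.] -8.6 7.8
0.05 105 [-17. -15. -14. -14. -13. -12. -11. -10.  11.  12.  13.  16.  31.  36.] -8.1 7.9
0.06 11 [-12.  29.  30.  31.  31.  31.  31.  31.  32.  32.  33.] -1.5 4.1
0.07 10 [30. 31. 31. 31. 31. 32. 32. 32. 33. 33.] -1.6 1.4
0.08 10 [30. 30. 31. 32. 32. 32. 32. 32. 33. 33.] -1.3 2.5
0.09 10 [30. 32. 32. 32. 32. 32. 32. 32. 32. 33.] -1.0 2.4
0.1 12 [30. 31. 31. 31. 32. 32. 32. 33. 33. 33. 33. 33.] -3.2 2.4
0.11 9 [30. 31. 31. 32. 32. 32. 32. 33. 34.] -0.5 2.1
0.12 10 [30. 31. 31. 31. 31. 32. 32. 33. 33. 34.] -0.2 2.5
0.13 6 [30. 31. 32. 32. 32. 33.] -2.2 2.2
```

Run:
```python
from plan import *
z=np.load('pics/s4.npz');cs=manip.camera_info('scene');S=pts(z['d'],cs,cs['pose'])
Rt=R.from_quat(z['rot']).as_matrix()
q=(S-z['pos'])@Rt
k=(abs(q[...,0]-.032)<.006)&(abs(q[...,1])<.006)&(q[...,2]>.03)&(q[...,2]<.2)
print('stem max z',np.sort(q[k][:,2])[-8:].round(4))
k=(abs(q[...,0])<.025)&(abs(q[...,1])<.012)&(q[...,2]>.03)&(q[...,2]<.1)
r=q[k]; print('jaw',np.sort(r[r[:,0]<0][:,2])[-8:].round(4),np.sort(r[(r[:,0]>0)][:,2])[-8:].round(4))
k=(abs(q[...,0]-.034)<.014)&(abs(q[...,1])<.02)&(q[...,2]<.1); print('dial top',np.percentile(q[k][:,2],[1,5,20,50]).round(4))
im=z['im'];cv2.imwrite('pics/s4d.png',cv2.resize(im[180:280,310:410,::-1],None,fx=6,fy=6,interpolation=cv2.INTER_CUBIC))
```

```text
stem max z [0.1287 0.1291 0.1308 0.131  0.1311 0.1324 0.1333 0.1339]
jaw [0.0587 0.0587 0.0588 0.0589 0.0589 0.0593 0.0597 0.0614] [0.0558 0.0566 0.0567 0.0567 0.0569 0.0572 0.0587 0.0594]
dial top [-0.1128 -0.1089 -0.0787 -0.0439]
```

View pics/s4d.png

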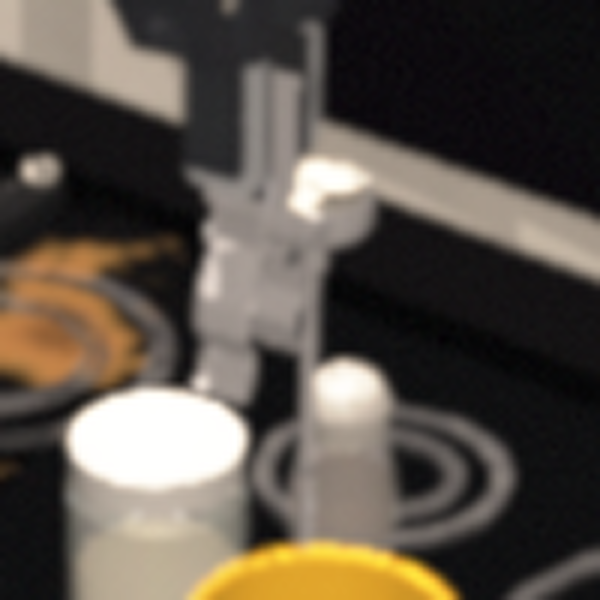

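```bash
python3 -c "
from plan import *
plan([(.4404,.1544,.30)])"
```

```text
t 6.45 pos [ 0.4946 -0.1601  0.3153] yaw 8.02 tilt [ 9.e-04  1.e-04 -1.e+00] w 0.19836076844733852 f [ 0.38 -0.54 -0.79]
(0.4404, 0.1544, 0.3) [-0.0098 -0.319   0.0153]
```

Request:
send_rows([
  [[0, -0.02, 0], 0],
  [[0, -0.06, 0], 0],
  [[-0.003, -0.11, 0], 0],
  [[-0.005, -0.165, 0], 0],
  [[-0.007, -0.22, 0.005], 0],
  [[-0.009, -0.27, 0.01], 0],
  [[-0.01, -0.305, 0.015], 0],
  [[-0.01, -0.319, 0.015], 0],
])

```text
clock: 7.45
position: [0.439, 0.1561, 0.2986]
ee_rot: [0.997, 0.071, -0.001, 0.0]
ft_force: [0.2, -0.1, -1.5]
grip_width: 0.2
```

Request:
send_rows([
  [[0, 0, 0], 0],
  [[0, 0, 0], 0],
  [[0, 0, 0], 0],
  [[0, 0, 0], 0],
  [[0, 0, 0], 0],
  [[0, 0, 0], 0],
  [[0, 0, 0], 0],
  [[0, 0, 0], 0],
])

```text
clock: 8.45
position: [0.4401, 0.1545, 0.2998]
ee_rot: [0.998, 0.07, -0.0, -0.0]
ft_force: [1.0, 0.0, -0.9]
grip_width: 0.202
```

```bash
cat > chk.py <<'E'
from plan import *
from tt import dial
import sys
t=sys.argv[1]
shot('wrist','w'+t); im,d,ci,o=shot('scene','s'+t)
dial('w'+t)
S=pts(d,ci,ci['pose']);Rt=R.from_quat(o['ee_rot']).as_matrix();q=(S-o['position'])@Rt
k=(abs(q[...,0]-.032)<.007)&(abs(q[...,1])<.007)&(q[...,2]>.03)&(q[...,2]<.2)
print('stem max z',np.sort(q[k][:,2])[-6:].round(4))
k=(abs(q[...,0])<.025)&(abs(q[...,1])<.012)&(q[...,2]>.03)&(q[...,2]<.1)
r=q[k];print('jaw',np.sort(r[r[:,0]<0][:,2])[-6:].round(4),np.sort(r[(r[:,0]>0)][:,2])[-6:].round(4))
for s in (-1,1):
    e=r[(r[:,0]*s>0)&(r[:,2]>.05)]; 
    if len(e): print('tip x',s,np.percentile(e[:,0],[5,50,95]).round(4))
v,u=200,200
cv2.imwrite(f'pics/s{t}c.png',cv2.resize(im[150:320,180:380,::-1],None,fx=4,fy=3.5,interpolation=cv2.INTER_CUBIC))
plan([])
E
python3 chk.py 5
```

```text
w5 2029 dial centre tool mm [31.8 -0.2] r 16.1 z 0.0203 slope [-0.002 -0.005  0.02 ] [ 355  259   63   52 2033]
stem max z [0.128  0.1305 0.1311 0.1331 0.1333 0.1339]
jaw [0.0584 0.0586 0.0587 0.0588 0.0589 0.0612] [0.0557 0.0561 0.0572 0.0575 0.0575 0.0578]
tip x -1 [-0.0161 -0.0128 -0.0095]
tip x 1 [0.0104 0.013  0.0146]
t 8.55 pos [0.4401 0.1545 0.2998] yaw 8.02 tilt [ 0.e+00  1.e-04 -1.e+00] w 0.20624932016377293 f [ 0.06 -0.4  -0.44]
```

View pics/s5c.png

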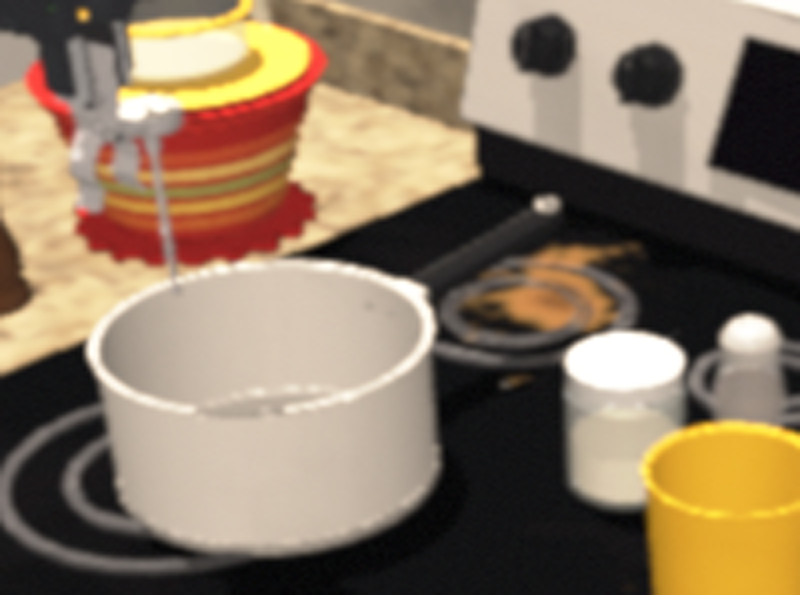

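View pics/w5.png

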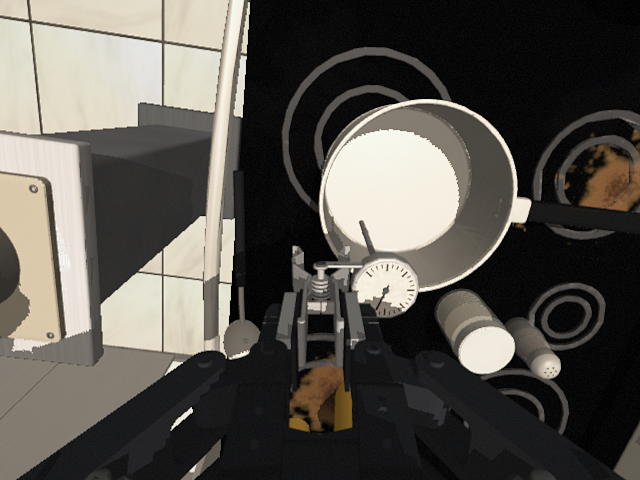

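Scene crop: the jaws are open at (90–130,150–210) and the stem tip (175,285) hangs above the pan. The stem ends at tool z of about 0.134 and the jaw tips are at about ±13 mm. I cross-check the pan with the wrist view.

Run:
```python
from plan import *
z=np.load('pics/w5.npz');ci=manip.camera_info('wrist')
T=np.eye(4);T[:3,:3]=R.from_quat(z['rot']).as_matrix();T[:3,3]=z['pos']
V=pts(z['d'],ci,T@np.array(ci['T_tool_cam']))
q=V[(V[...,2]>.098)&(V[...,2]<.112)];h=np.hypot(q[:,0]-.53,q[:,1]-.167);q=q[(h>.08)&(h<.1)]
c,r=q[:,:2].mean(0),0
from scipy.optimize import least_squares
s=least_squares(lambda p:np.hypot(q[:,0]-p[0],q[:,1]-p[1])-p[2],[.53,.167,.09],loss='soft_l1',f_scale=.002);print(s.x.round(4),len(q),np.median(q[:,2]))
plan([(.4404,.1544,.151)])
```

```text
[0.5296 0.1678 0.0901] 3179 0.10424453774110037
t 8.55 pos [0.4401 0.1545 0.2998] yaw 8.02 tilt [ 0.e+00  1.e-04 -1.e+00] w 0.20624932016377293 f [ 0.06 -0.4  -0.44]
(0.4404, 0.1544, 0.151) [3.000e-04 1.000e-04 1.488e-01]
```

The pan centre agrees within 1 mm in all three views. Descending in two stages.

Request:
send_rows([
  [[0, 0, 0.015], 0],
  [[0, 0, 0.03], 0],
  [[0, 0, 0.048], 0],
  [[0, 0, 0.065], 0],
  [[0, 0, 0.08], 0],
  [[0, 0, 0.09], 0],
  [[0, 0, 0.095], 0],
  [[0, 0, 0.095], 0],
])

```text
clock: 9.55
position: [0.4401, 0.1545, 0.2048]
ee_rot: [0.998, 0.07, 0.0, -0.0]
ft_force: [-0.2, -1.0, -0.2]
grip_width: 0.199
```

```bash
python3 chk.py 6; python3 -c "
from plan import *
plan([(.4404,.1544,.151)])"
```

```text
w6 2016 dial centre tool mm [32.5 -0.3] r 16.6 z 0.0203 slope [ 0.001 -0.008  0.02 ] [ 354  250   71   61 2566]
stem max z [0.1133 0.1134 0.1148 0.1154 0.1177 0.1177]
jaw [0.0592 0.0596 0.0601 0.0959 0.0971 0.0973] [0.0978 0.098  0.0982 0.0985 0.0987 0.0988]
tip x -1 [-0.0159 -0.0125 -0.0013]
tip x 1 [0.0008 0.011  0.0156]
t 9.65 pos [0.4404 0.1546 0.2053] yaw 8.02 tilt [ 7.e-04  5.e-04 -1.e+00] w 0.1989920088001517 f [-0.38 -0.39 -0.84]
t 9.65 pos [0.4404 0.1546 0.2053] yaw 8.02 tilt [ 7.e-04  5.e-04 -1.e+00] w 0.1989920088001517 f [-0.38 -0.39 -0.84]
(0.4404, 0.1544, 0.151) [-0.      0.0002  0.0543]
```

View pics/w6.png

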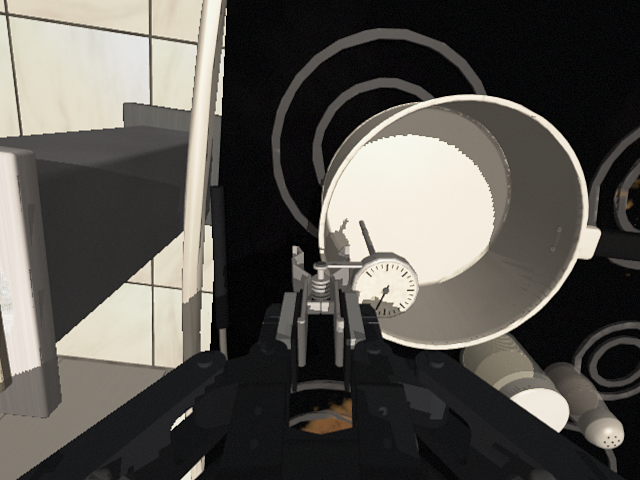

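The rim (column 322) runs midway between the jaws (columns 298 and 345), with the stem inside. Finishing the descent.

Request:
send_rows([
  [[0, 0, 0.01], 0],
  [[0, 0, 0.02], 0],
  [[0, 0, 0.03], 0],
  [[0, 0, 0.04], 0],
  [[0, 0, 0.048], 0],
  [[0, 0, 0.052], 0],
  [[0, 0, 0.054], 0],
  [[0, 0, 0.054], 0],
])

```text
clock: 10.65
position: [0.4402, 0.1545, 0.1509]
ee_rot: [0.998, 0.07, 0.0, -0.0]
ft_force: [-0.2, 0.4, 0.9]
grip_width: 0.204
```

```bash
python3 chk.py 7
python3 - <<'E'
from plan import *
from scipy.optimize import least_squares
z=np.load('pics/s7.npz');cs=manip.camera_info('scene');S=pts(z['d'],cs,cs['pose'])
def fit(c,r,z0,z1):
    q=S[(S[...,2]>z0)&(S[...,2]<z1)];h=np.hypot(q[:,0]-c[0],q[:,1]-c[1]);q=q[abs(h-r)<.006]
    print(least_squares(lambda p:np.hypot(q[:,0]-p[0],q[:,1]-p[1])-p[2],[*c,r],loss='soft_l1',f_scale=.002).x.round(4),len(q))
fit((.53,.167),.09,.1,.112);fit((.5378,-.155),.04,.14,.15)
q=(S-z['pos'])@R.from_quat(z['rot']).as_matrix()
k=(abs(q[...,0])<.02)&(abs(q[...,1])<.006)&(q[...,2]>.03)&(q[...,2]<.07)
for a in np.arange(.03,.07,.004):
    r=q[k&(q[...,2]>=a)&(q[...,2]<a+.004)]
    print(a.round(3),(np.sort(r[:,0])*1000).round(0)[::max(1,len(r)//14)])
im=z['im'];cv2.imwrite('pics/s7d.png',cv2.resize(im[180:300,190:300,::-1],None,fx=5,fy=5,interpolation=cv2.INTER_CUBIC))
E
```

```text
w7 2042 dial centre tool mm [32.1 -0.7] r 16.3 z 0.0203 slope [ 0.003 -0.011  0.02 ] [ 354  250   71   62 2855]
stem max z [0.0575 0.0604 0.061  0.0614 0.0639 0.0646]
jaw [0.0599 0.067  0.0826 0.0836 0.0938 0.0969] [0.0978 0.0979 0.0979 0.099  0.0993 0.0998]
tip x -1 [-0.0158 -0.0124 -0.0001]
tip x 1 [0.0008 0.0027 0.0044]
t 10.75 pos [0.4402 0.1545 0.1511] yaw 8.02 tilt [ 4.e-04  4.e-04 -1.e+00] w 0.1980820270028835 f [-0.21  0.06 -0.74]
[0.5307 0.1673 0.09  ] 553
[ 0.5379 -0.1549  0.0403] 388
0.03 [-15. -14. -14. -14. -14. -14. -14. -13. -13. -13.  13.  14.  14.  16.]
0.034 [-16. -14. -14. -14. -14. -13.  14.  15.  16.]
0.038 [-15. -14. -14. -14. -13.  -2.  -1.   1.  14.  14.  15.  15.  16.  17.]
0.042 [-14. -13. -13.  -0.   0.   2.  10.  10.  11.  11.  12.  12.  13.  13.
  15.  15.  18.]
0.046 [-12. -12. -11. -11. -11. -10. -10. -10.   1.   2.   2.   2.   3.   3.
   3.   9.  10.  11.  11.  13.  13.]
0.05 [-13. -13. -13. -13. -12. -12. -11. -10.  -9.   1.   1.   1.   2.   3.
   3.  11.]
0.054 [-17. -16. -15. -15. -14. -14. -14. -13. -12. -11.  -0.   3.   3.   4.]
0.058 [-16. -15. -15.  -0.   1.   2.   2.   4.   5.]
0.062 [1. 1. 3. 3. 4. 4. 4.]
0.066 [-0.  0.  1.  1.  2.  2.  4.  4.  6.]
0.07 []
```

View pics/w7.png

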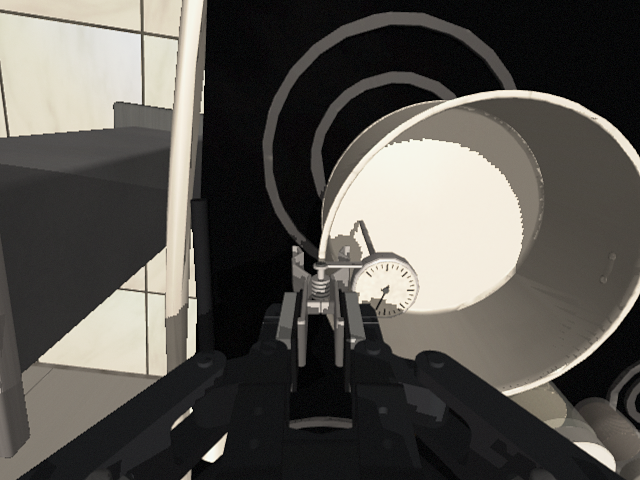

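View pics/s7d.png

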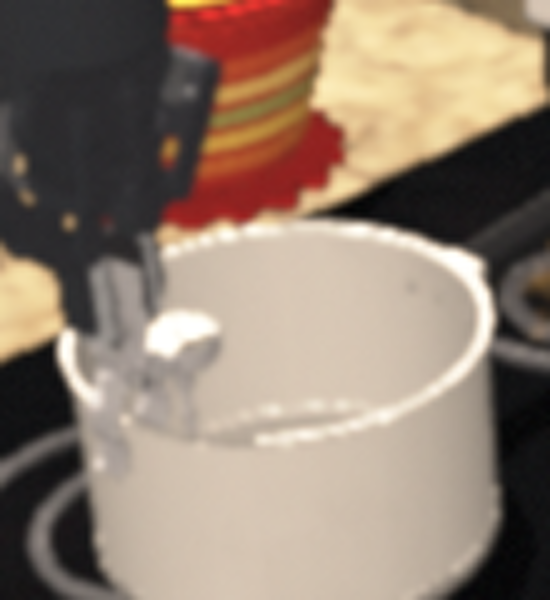

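Final check: the wall sits at x of about 0 to +3 mm between jaws at about ±13 mm, with the jaw tips about 14 mm below the rim. The pan and tumbler have not moved, and the force reading is at noise level. Handing in.

```bash
python3 -c "
from plan import *
plan([]);print(manip.hand_in())"
```

```text
t 10.75 pos [0.4402 0.1545 0.1511] yaw 8.02 tilt [ 4.e-04  4.e-04 -1.e+00] w 0.1980820270028835 f [-0.21  0.06 -0.74]
the job is handed in; nothing more can be done
None
```

I squeezed the clip to its stop, lifted the thermometer off the larger tumbler and lowered it over the near rim of the saucepan, on the side opposite the handle. I then handed in at 10.75 s with the clip still held wide open; no verdict is reported.

What the last checks showed:
- **Jaws:** about 13 mm to either side of the grip centre, with the pan wall between them at about 0 to +3 mm. The tips are about 14 mm below the rim, one inside and one outside.
- **Stem:** upright, with its tip roughly 15 mm above the work surface, so about 10 mm off the pan floor. I worked this out from where the stem ended in the view before lowering, because the pan wall hid the tip at the end.
- **Pan and tumbler:** both within 1 mm of where they started, as seen from the scene camera. The wrist force was at noise level, under 1 N. That is too coarse to confirm the 0.5 N limit, so clearance from the pan rests on the images.
- **Disagreement:** the clip slid down about 7–11 mm in the fingers when it opened, so I held it nearer the tops of the wings than planned. I allowed for that in the final height, and it did not slip again.

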